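Set the thickness dial of a pasta sheeter to the red marker

TASK

Set the pasta sheeter's spring-locked thickness dial to the setting where the red marker stands: pull the dial up out of its lock hole, turn it counterclockwise (seen from above) until its pointer is at the red marker, and let its lock pin drop fully home in the hole there. Leave the other things on the worktop where they are.

Things in the scene. Friction and masses are not known exactly. Their poses are not given: they have to be found in the camera images.
- sheeter: White pasta sheeter, fixed, 236 x 190 mm; origin under its centre at worktop height; x points from the low front deck (60 mm high, robot side) to the rear housing (128 to 138 mm high, x +26 to +118 mm) with two steel rollers. The dial's vertical axis is at x = -47 mm, y = 0. A spring locks the dial: its pin stands in one of seven holes, 40 degrees apart; pale ticks show them.
- dial_grip (a point): On the dial's axis, in its grip bar, 96 mm above the worktop with the pin home (rises with the dial); x along the bar to the pointer, z up. Black bar 64 mm long (x), 16 wide (y), 30 high; its top is 8 mm above this point, the 80 mm aluminium disc below it 22 mm under this point: with the TCP here the fingertips clear the disc by 3 mm. A white line on the bar marks the pointer's end.
- pointer (a point): Point on the pointer's line, 58 mm from the dial's axis, on the circle of the markers, 70 mm above the worktop when home. A white nose on the disc's rim points to it. The setting is right when this point is at the marker and the pin has dropped home.
- plate (a point): Centre of the dial plate on the deck, on the dial's axis, 60 mm above the worktop; fixed. The lock holes are under the dial, 31 mm from the axis, and lie up to 5 degrees to one side of the ticks and markers (all by the same unseen amount). The pin drops in only within about 2 degrees: with the pin resting on the plate turn the dial slowly to and fro, fingers loosely round the bar, until it drops.
- dial (a joint): Turn of the dial, rad, counterclockwise from above; 0 = first setting, where the pointer's line stands 20 degrees counterclockwise from the sheeter's x axis. Settings at 0, 40, 80, 120, 160, 200, 240 degrees; end stops 0.15 rad beyond the first and last. It starts between -5 and 30 degrees, pin in a hole or resting on the plate; markers stand at 120, 160, 200. It stays where it is left (0.02 N m).
- dial_lift (a joint): Height of the dial, m: 0 = pin home in a hole, 0.0055 = pin resting on the plate between holes, 0.014 = top stop. Spring and weight pull it down with 5 N when home, 8 N at 8 mm, 10 N at 14 mm; let go, it drops by itself. The pin (6 mm, in a hole 8.4 mm wide, 6 mm deep) cannot be turned out of its hole: lift by more than 6 mm, best 9 to 12 mm, to turn on to another hole.
- marker_red: Red dome marker, 16 mm across, 9 mm high, fixed on the dial plate 58 mm from the dial's axis at the setting at 120, 160 or 200 degrees of the dial's turn; origin under its centre, 61.5 mm above the worktop.
- marker_yellow: Yellow dome marker, the same shape as the red one, at another setting.
- marker_blue: Blue dome marker, the same shape as the red one, at another setting.
- salt: Salt shaker, 44 x 44 x 90 mm, loose bystander to the left of the sheeter; origin under its centre.
- mug: Orange mug, 81 x 113 x 101 mm, loose bystander at the left; origin under its centre.
- tumbler: Clear glass tumbler, 81 x 81 x 93 mm, loose bystander to the right of the sheeter; origin under its centre.
- lemon: Lemon, 83 x 58 x 58 mm, loose on a chopping board at the right; origin under its centre.

How it is judged (in metres and radians):
On the way:
1. the dial is pulled up so that its pin is clear of the holes (value of joint dial_lift above 0.0072 m), for 0.1 s.
At the end, for the whole second after the job is handed in: The pointer's point is within 12 mm (horizontally) of the red marker, the dial is down to less than 2 mm (pin home in the hole) and at rest, and the salt shaker, mug, tumbler and lemon are within 30 mm of where they started (horizontal distance between pointer and marker_red below 0.012 m and value of joint dial_lift below 0.002 m and velocity of joint dial between -0.05 and 0.05 rad/s and distance of each of salt, mug, tumbler, lemon from where it was at the start of the episode below 0.03 m); the robot touches nothing.
It fails at once if the glass tumbler is knocked over (angle between tumbler's own z axis and vertical above 0.5 rad).
It fails at once if the mug is knocked over (angle between mug's own z axis and vertical above 0.5 rad).
It fails at once if the salt shaker is knocked over (angle between salt's own z axis and vertical above 0.5 rad).
It also fails if it takes over 72 s, if anything falls off the work surface, if the arm or the gripper's body presses on something with over 40 N, if the wrist force passes 120 N, or if a joint passes its speed limit or range.

ROBOT

A 7-joint arm with a two-finger parallel gripper is mounted at the origin on a cart in front of the work surface, level with it; the furniture and walls round the work are solid. World frame = base frame: x ahead of the robot, y to its left, z up, the work surface at z = 0. Lengths are in m, angles in degrees, forces in N, time in s.
With the tool pointing down it reaches from about 0.425 to 0.875 m from the base axis. Payload 8.4 kg.
Tool frame: the origin (TCP) lies between the finger pads, 19 mm behind the fingertips; this is the grasp point; z points along the fingers, y is the line along which they close (so a half turn about z gives the same grasp; the last joint's range is limited). The gripper opens to 87 mm and grips with 3 to 60 N. Pads are 19 mm wide; open, the fingers measure 117 mm over their backs; the gripper's body (75 mm by 190 mm) begins 51 mm behind the grasp point.
Start: joints at [71.264, 19.091, 2.286, 83.961, -0.768, 76.965, -3.352], TCP at [0.147, -0.633, 0.241] pointing down, gripper open.
Joint ranges: [-147.57, 147.57], [-21.85, 119.76], [-74.77, 79.35], [14.55, 137.4], [-85.83, 265.84], [4.83, 119.75], [-152.11, 152.11]. Speed limits (degrees/s): [127.2, 127.2, 159.86, 159.86, 180, 180, 180].

INTERFACE

Orientations are given as [roll, pitch, yaw] about the fixed x, y, z axes, in that order (R = Rz(yaw) Ry(pitch) Rx(roll)).
In Python, from station import telemetry, vision, close_job, recognise, landmark_of gives the robot as it stands.
- The arm moves only by the tool servo_tool, never from a script. Its argument "series" is a list of rows, each a list of 5 numbers: the shift along the world's x, y, z in units of 0.1 m (1.0 is 0.1 m), then the turn about the world's z in units of pi/4 rad (1.0 is pi/4 rad), then the opening, from 0 (shut) to 1 (fully open). A call has 1 to 8 rows; each row is the pose to reach, as a shift and turn from the pose commanded when the call began; what a row does not reach only later rows make up. A row lasts 1/10 s, in which the tool goes at most 50 mm and 8.59 degrees, less where a joint would pass 70% of its speed; a pose out of reach is approached as far as the arm can. A call with a number of a shift or a turn outside -1 to 1 is refused whole. A call with a gripper value outside its range is refused whole. The fingers move at their own pace and stop on an object; "newtons" is the grip in N (left out, the last holds). Time passes only in rows, so rows that repeat a pose let the fingers close. It gives the time, the measured TCP pose, the force, the opening and the grip force at its end, in the units of the state.
- telemetry.read_state(): the state, without advancing time (a new reading comes with each control period).
- vision.snapshot(name): name is "scene" or "side" or "wrist"; returns the picture (420x560x3 uint8, red, green, blue); there is no depth.
- vision.calibration(name): a dict with "camera_matrix" (3x3 intrinsics, pixels), "R" (3x3) and "t" (3): a world point X has camera coordinates R X + t. Camera axes: x right, y down, z forward; pixel columns grow to the right and rows downward; lengths in m; the calibration is good to about 2 mm. A picture is of the moment at which its call begins: read the wrist's pose just before it. calibration takes no time and is no camera call; for the wrist camera it gives the pose at the moment of the call.
- close_job(): hands the job in; it is judged then, once.
Trained networks look in the newest picture that a camera, given by its name, has taken for a name from the list of things; names that differ only in an ending like _2 or _b are one class to them, and where a whole thing is asked for, a point or a joint stands for the part that bears it (a point fixed in the world has none). Each returns a list of dicts, best first, with "p" (0 to 1); they miss things now and then, are a little off and sometimes report something else, mostly with a low value. They report only what shows in the picture. A call takes as long as a camera call.
- recognise(thing, camera): "bbox" ([left, top, width, height] in pixels, round what is visible of it).
- landmark_of(thing, camera): "position" ([row, column] in pixels: a listed point, or the origin of a listed thing).
The state is a dict: "time_s": time; "q": joint angles; "qvel": joint speeds; "joint_efforts": joint torques, N m; "ee_pos": TCP position; "eef_rot": TCP orientation; "contact_force": force on the tool from outside, world axes, zero at the start; "torque": the same for the moment, N m; "width": finger opening in m; "grasp_force": force on a finger pad.
Only numpy, scipy, OpenCV 4.12 (cv2) and the standard library are available. Lean on these libraries where they do the work, as an engineer would, in place of code of your own. Each camera call takes 0.05 s, during which the arm holds its last target. There are 200 camera calls.

## Working session

There is one attempt and no reset: what is moved stays moved. The work goes in short steps, Python scripts to look and compute and a tool call to move; the robot and the scene stay as the last step left them, time stands still between calls to the robot, and variables do not carry over. Pictures are saved under pics/ and viewed, at most 10 in all, crops included, and the job is handed in when it is done.

Besides the shell and the picture viewer there is one more tool, called after "Emit:" by a JSON object that holds its "name" and its "arguments". servo_tool: Moves the arm, as the interface text tells. Shifts and turns lie within -1 to 1; 1 stands for 0.1 m of shift or pi/4 rad of turn. Its arguments: {"type":"object","properties":{"series":{"type":"array"},"newtons":{"type":"number"}},"required":["series"]}

```bash
mkdir -p pics; cat > h.py <<'E'
import numpy as np, cv2
from station import telemetry, vision, close_job, recognise, landmark_of
def snap(n,f=None):
    c=vision.calibration(n); im=vision.snapshot(n)
    if f: cv2.imwrite('pics/'+f,im[:,:,::-1])
    return im,c
def ray(c,row,col,z):
    K=np.array(c['camera_matrix']);R=np.array(c['R']);t=np.array(c['t'])
    d=R.T@np.linalg.solve(K,[col,row,1]);o=-R.T@t
    return o+d*(z-o[2])/d[2]
E
python3 - <<'E'
from h import *
print(telemetry.read_state())
for n in ['scene','side']:
    im,c=snap(n,n+'0.png')
    for th,z in [('plate',.06),('dial_grip',.096),('pointer',.07),('marker_red',.0615),('marker_yellow',.0615),('marker_blue',.0615),('sheeter',0),('salt',0),('mug',0),('tumbler',0)]:
        for r in landmark_of(th,n)[:2]:
            print(n,th,round(r['p'],2),np.round(r['position'],1),ray(c,*r['position'],z).round(4))
E
```

```text
{'time_s': 0.0, 'q': array([71.26490567, 19.1313215 ,  2.28377999, 84.01078786, -0.76826645,
       76.96320656, -3.35350956]), 'qvel': array([ 0.04751134,  0.00889064,  0.02623446, -0.1110932 ,  0.08645626,
        0.02361122, -0.09540426]), 'joint_efforts': array([ 9.76561296e-06, -6.56353426e+01,  1.33551724e+00, -4.03802133e+01,
       -5.96911786e-02,  4.47392708e-02,  1.21392864e-04]), 'ee_pos': array([ 0.14667556, -0.63279936,  0.24036628]), 'eef_rot': array([-1.79910077e+02,  5.37566339e-03,  1.30493301e+01]), 'contact_force': array([-0.51434014,  0.66603211, -0.12947546]), 'torque': array([ 0.0102164 , -0.00577977,  0.00706348]), 'grasp_force': 0.0, 'width': 0.0872365438028708}
scene plate 0.68 [220.7 248.3] [0.4774 0.0704 0.06  ]
scene pointer 0.64 [203.  246.3] [0.5504 0.126  0.07  ]
scene marker_yellow 0.32 [228.  258.8] [0.4593 0.0164 0.0615]
scene marker_blue 0.64 [203.6 208.6] [0.4896 0.2478 0.0615]
scene sheeter 0.92 [226.  258.4] [0.5345 0.0676 0.    ]
scene salt 0.58 [206.7 210.3] [0.5443 0.2866 0.    ]
scene tumbler 0.56 [245.6 356.6] [ 0.6095 -0.279   0.    ]
side plate 0.82 [237.6 292.9] [0.4986 0.067  0.06  ]
side dial_grip 0.63 [228.3 295.5] [0.4911 0.0742 0.096 ]
side dial_grip 0.63 [255.8 279.7] [0.5244 0.1966 0.096 ]
side marker_red 0.42 [234.1 310. ] [0.4518 0.0501 0.0615]
side marker_yellow 0.47 [241.1 316.3] [0.4342 0.0827 0.0615]
side marker_blue 0.54 [250.5 307.3] [0.4578 0.1261 0.0615]
side sheeter 0.81 [253.7 276.5] [0.5459 0.0636 0.    ]
side sheeter 0.32 [234.1 311.8] [ 0.4465 -0.0389  0.    ]
side salt 0.73 [233.  309.9] [ 0.4524 -0.0445  0.    ]
side salt 0.59 [310.7 268. ] [0.5476 0.2871 0.    ]
side mug 0.66 [345.2 301.1] [ 0.4652  0.3859 -0.    ]
side mug 0.23 [229.7 294.4] [ 0.5005 -0.0603  0.    ]
side tumbler 0.57 [193.4 266.4] [ 0.6115 -0.2872  0.    ]
```

```bash
python3 - <<'E'
import cv2
a=cv2.imread('pics/scene0.png');b=cv2.imread('pics/side0.png')
A=cv2.resize(a[150:300,180:400],(800,545),interpolation=cv2.INTER_CUBIC)
B=cv2.resize(b[170:320,220:360],(560,600),interpolation=cv2.INTER_CUBIC)
cv2.imwrite('pics/a.png',A);cv2.imwrite('pics/b.png',B)
E
```

```text
(no output)
```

View pics/a.png

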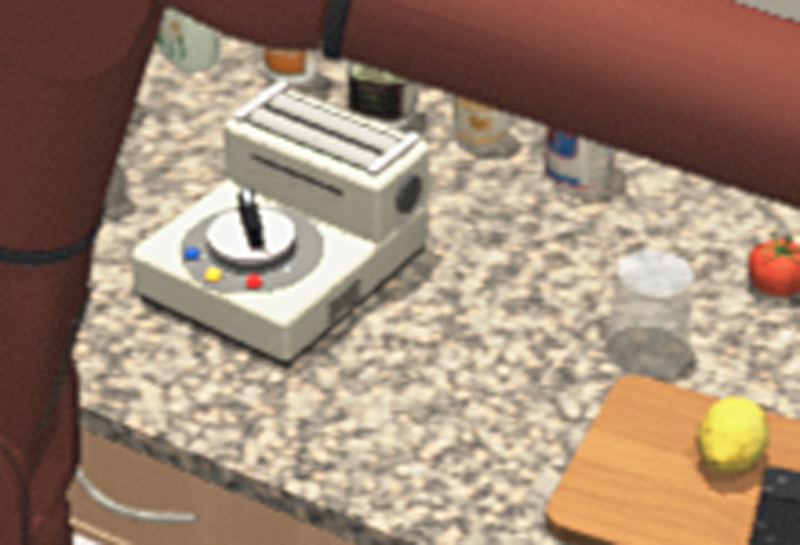

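View pics/b.png

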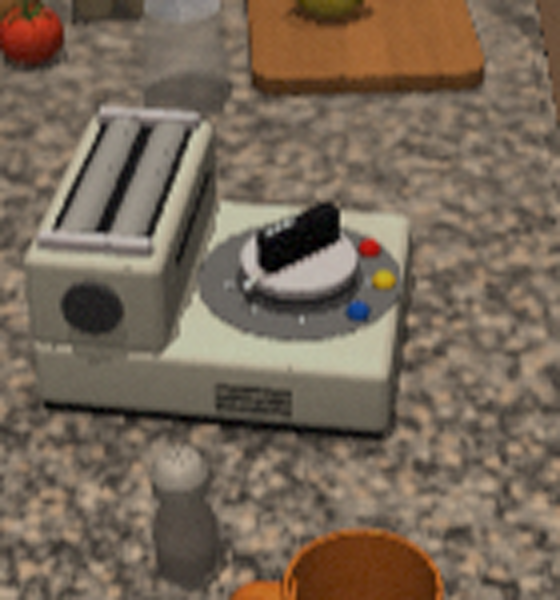

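Markers in side crop: red (370,247), yellow (384,280), blue (358,311). Image left is +x and down is +y, so counterclockwise gives blue 120°, yellow 160° and red 200°. The pointer nose is at about (248,288), near the first setting. I'm moving above the dial to look with the wrist camera.

Emit:
{"name": "servo_tool", "arguments": {"series": [[0.4,0.4,0.3,0,1],[0.8,0.8,0.6,0,1],[1,1,0.6,0,1],[1,1,0.6,0,1]]}}

```text
time_s: 1.5
ee_pos: [0.2533, -0.5294, 0.304]
eef_rot: [179.8, -0.2, 13.6]
contact_force: [0.1, -0.6, -0.6]
width: 0.0872
grasp_force: 0.0
```

Emit:
{"name": "servo_tool", "arguments": {"series": [[0.35,0.35,0,0,1],[0.7,0.7,0,0,1],[1,1,0,0,1]]}}

```text
time_s: 1.8
ee_pos: [0.3482, -0.4315, 0.3013]
eef_rot: [180.0, -0.0, 13.1]
contact_force: [0.9, -0.7, 0.7]
width: 0.0871
grasp_force: 0.0
```

Emit:
{"name": "servo_tool", "arguments": {"series": [[0.35,0.35,0,0,1],[0.7,0.7,0,0,1],[1,1,0,0,1]]}}

```text
time_s: 2.1
ee_pos: [0.4483, -0.3312, 0.3014]
eef_rot: [180.0, -0.0, 13.1]
contact_force: [1.5, -0.9, 0.4]
width: 0.0869
grasp_force: 0.0
```

Emit:
{"name": "servo_tool", "arguments": {"series": [[0.1,0.4,0,0,1],[0.2,0.8,0,0,1],[0.2,1,0,0,1]]}}

```text
time_s: 2.4
ee_pos: [0.4682, -0.2293, 0.3012]
eef_rot: [-180.0, -0.0, 13.3]
contact_force: [-0.2, 0.3, 0.2]
width: 0.0868
grasp_force: 0.0
```

Emit:
{"name": "servo_tool", "arguments": {"series": [[0.1,0.4,0,0,1],[0.2,0.8,0,0,1],[0.2,1,0,0,1]]}}

```text
time_s: 2.7
ee_pos: [0.4876, -0.1295, 0.3013]
eef_rot: [-180.0, -0.0, 13.3]
contact_force: [-0.4, 0.3, -0.4]
width: 0.0874
grasp_force: 0.0
```

Emit:
{"name": "servo_tool", "arguments": {"series": [[0,0.4,0,0,1],[0,0.8,0,0,1],[0,1,0,0,1]]}}

```text
time_s: 3.0
ee_pos: [0.4866, -0.0297, 0.3015]
eef_rot: [-180.0, -0.0, 13.2]
contact_force: [-1.2, 0.5, 0.5]
width: 0.0869
grasp_force: 0.0
```

Emit:
{"name": "servo_tool", "arguments": {"series": [[0,0.4,0,0.1,1],[0,0.8,0,0.2,1],[0,1,0,0.3,1],[0,1,0,0.3,1],[0,1,0,0.3,1]]}}

```text
time_s: 3.5
ee_pos: [0.4869, 0.0664, 0.3012]
eef_rot: [180.0, 0.0, 26.5]
contact_force: [-0.4, -0.5, -0.8]
width: 0.087
grasp_force: 0.0
```

```bash
python3 - <<'E'
from h import *
s=telemetry.read_state();print(s['ee_pos'],s['eef_rot'],s['q'],s['contact_force'])
im,c=snap('wrist','w0.png')
for th,z in [('plate',.06),('dial_grip',.096),('pointer',.07),('marker_red',.0615),('marker_yellow',.0615),('marker_blue',.0615),('sheeter',0)]:
    for r in landmark_of(th,'wrist')[:2]:
        print(th,round(r['p'],2),np.round(r['position'],1),ray(c,*r['position'],z).round(4))
E
```

```text
[0.48685489 0.06637515 0.30118016] [1.79984080e+02 8.71932591e-03 2.65100673e+01] [ 22.19449599   0.77731745 -35.06395855  98.46857162   0.46999493
  80.90019185 -76.4312856 ] [-0.42856092 -0.48037252 -0.81303451]
plate 0.75 [168.7 270.6] [0.4909 0.08   0.06  ]
plate 0.68 [132.7 292.5] [0.5425 0.0756 0.06  ]
dial_grip 0.66 [177.7 269.1] [0.4874 0.0792 0.096 ]
pointer 0.97 [122.3 256.6] [0.5348 0.1194 0.07  ]
marker_red 0.61 [214.9 275.8] [0.439  0.0471 0.0615]
marker_red 0.6 [168.6 270.6] [0.4913 0.0802 0.0615]
marker_yellow 0.59 [206.  248.7] [0.4343 0.0841 0.0615]
marker_blue 0.45 [183.4 227.5] [0.4497 0.1209 0.0615]
sheeter 0.59 [132.2 292.5] [0.54   0.0715 0.    ]
```

View pics/w0.png

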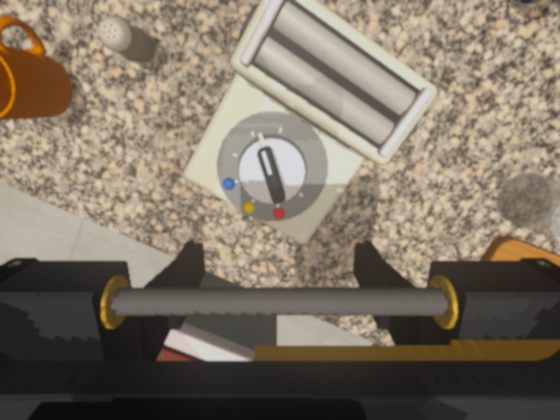

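Wrist picture: dial centre near (272,170), pointer nose at (262,136) beside a tick, blue (229,184), yellow (249,208), red (279,214). This confirms red is the last marker counterclockwise, at 200°.

```bash
cat >> h.py <<'E'
from scipy.optimize import least_squares
def markers(im,c):
    hsv=cv2.cvtColor(np.ascontiguousarray(im),cv2.COLOR_RGB2HSV); out={}
    for n,hs in dict(red=[(0,6),(174,180)],yellow=[(22,34)],blue=[(100,125)]).items():
        m=np.zeros(hsv.shape[:2],np.uint8)
        for a,b in hs: m|=cv2.inRange(hsv,(a,130,70),(b,255,255))
        k,l,s,ce=cv2.connectedComponentsWithStats(m)
        best=None
        for i in range(1,k):
            p=ray(c,ce[i][1],ce[i][0],.065)
            d=np.hypot(*(p[:2]-[.489,.077]))
            if s[i][4]>15 and .035<d<.085 and (best is None or s[i][4]>best[0]): best=(s[i][4],p[:2],ce[i])
        out[n]=best
    return out
E
python3 - <<'E'
from h import *
im=cv2.imread('pics/w0.png')[:,:,::-1];c=vision.calibration('wrist')
m=markers(im,c);print(m)
P=[m[k][1] for k in('blue','yellow','red') ]
# model: centre, sheeter yaw; angles 20+setting
f=lambda v:np.concatenate([v[:2]+.058*np.array([np.cos(v[2]+a),np.sin(v[2]+a)])-p for a,p in zip(np.radians([140,180,220]),P)])
r=least_squares(f,[.489,.077,0]);x=r.x
print('axis',x[:2],'yaw',np.degrees(x[2]),'res',r.fun)
ptr=np.array([.5348,.1194]);d=ptr-x[:2]
print('ptr ang',np.degrees(np.arctan2(d[1],d[0])),np.hypot(*d))
A=cv2.resize(im[100:240,200:350],(750,600),fx=1,fy=1,interpolation=cv2.INTER_CUBIC)
cv2.imwrite('pics/w0c.png',A[:,:,::-1])
# gray-level bar: dark pixels near axis
g=im.max(2);ys,xs=np.nonzero(g<70)
pts=np.array([ray(c,y,xx,.1035)[:2] for y,xx in zip(ys,xs) if 140<y<210 and 250<xx<295])
q=pts.mean(0);w,v=np.linalg.eigh(np.cov(pts.T));print('bar',len(pts),q,np.degrees(np.arctan2(v[1,1],v[0,1])),np.sqrt(w)*np.sqrt(12))
E
```

```text
{'red': (np.int32(87), array([0.44410894, 0.04553812]), array([278.57471264, 212.98850575])), 'yellow': (np.int32(88), array([0.43408455, 0.08383693]), array([248.54545455, 207.05681818])), 'blue': (np.int32(56), array([0.45081856, 0.12000632]), array([228.03571429, 183.58928571]))}
axis [0.49176214 0.07875543] yaw -5.123487109761295 res [ 1.98783176e-05 -1.50401693e-04 -9.06758210e-05  9.80474589e-05
  7.07979321e-05  5.23541958e-05]
ptr ang 43.36180673160549 0.05919660675520957<stdin>:16: RuntimeWarning: Mean of empty slice.
  ret = ret.dtype.type(ret / rcount)
  avg = a.mean(axis, **keepdims_kw)
  ret = um.true_divide(
<stdin>:16: RuntimeWarning: Degrees of freedom <= 0 for slice
  c *= np.true_divide(1, fact)
  c *= np.true_divide(1, fact)
Traceback (most recent call last):
ValueError: not enough values to unpack (expected 2, got 0)

During handling of the above exception, another exception occurred:

Traceback (most recent call last):
numpy.linalg.LinAlgError: 0-dimensional array given. Array must be at least two-dimensional
```

View pics/w0c.png

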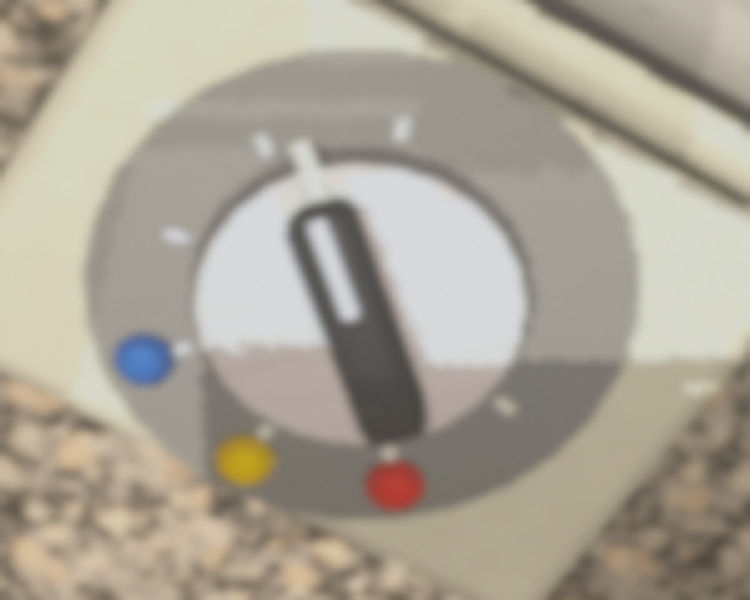

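Axis at (0.4918, 0.0788), sheeter yaw −5.1°, pointer at world 43.4°. The dial is therefore at about 28.5°, resting on the plate, and needs about +171° (±5°). Descending to the bar.

Emit:
{"name": "servo_tool", "arguments": {"series": [[0.03,0.06,-0.3,0.19,1],[0.05,0.12,-0.6,0.37,1],[0.05,0.12,-0.9,0.37,1],[0.05,0.12,-1,0.37,1],[0.05,0.12,-1,0.37,1]]}}

```text
time_s: 4.4
ee_pos: [0.4911, 0.0784, 0.2003]
eef_rot: [-179.9, 0.1, 43.2]
contact_force: [0.1, -0.1, 1.2]
width: 0.0867
grasp_force: 0.0
```

Emit:
{"name": "servo_tool", "arguments": {"series": [[0,0,-0.25,0,1],[0,0,-0.5,0,1],[0,0,-0.75,0,1],[0,0,-0.9,0,1],[0,0,-0.98,0,1],[0,0,-0.98,0,1],[0,0,-0.98,0,1]]}}

```text
time_s: 5.1
ee_pos: [0.4925, 0.079, 0.1043]
eef_rot: [180.0, -0.1, 43.2]
contact_force: [0.3, 0.7, 0.8]
width: 0.087
grasp_force: 0.0
```

```bash
python3 - <<'E'
from h import *
s=telemetry.read_state();print(s['time_s'],s['ee_pos'],s['eef_rot'],s['q'],s['contact_force'])
E
```

```text
5.1 [0.49253475 0.07896283 0.10434554] [ 1.79955663e+02 -6.42031588e-02  4.31923547e+01] [ 19.04756943  11.7347847  -36.28255212 112.39404295   8.14673795
  58.28277781 -67.76178889] [0.28480277 0.67763599 0.77150812]
```

Emit:
{"name": "servo_tool", "arguments": {"series": [[0,0,-0.02,0,0.1],[0,0,-0.02,0,0.1],[0,0,-0.02,0,0.1],[0,0,-0.02,0,0.1],[0,0,-0.02,0,0.1],[0,0,-0.02,0,0.1],[0,0,-0.02,0,0.1],[0,0,-0.02,0,0.1]], "newtons": 30}}

```text
time_s: 5.9
ee_pos: [0.4917, 0.0788, 0.1012]
eef_rot: [-180.0, 0.0, 43.2]
contact_force: [0.3, 1.0, 0.5]
width: 0.0313
grasp_force: 0.0
```

Emit:
{"name": "servo_tool", "arguments": {"series": [[0,0,0,0,0.1],[0,0,0,0,0.1],[0,0,0,0,0.1],[0,0,0.02,0,0.1],[0,0,0.04,0,0.1],[0,0,0.05,0,0.1],[0,0,0.05,0,0.1]]}}

```text
time_s: 6.6
ee_pos: [0.4919, 0.0786, 0.1062]
eef_rot: [180.0, -0.0, 43.2]
contact_force: [4.3, -1.7, -8.1]
width: 0.0156
grasp_force: 30.0
```

Emit:
{"name": "servo_tool", "arguments": {"series": [[0,0,0.01,0.08,0.1],[0,0,0.01,0.22,0.1],[0,0,0.01,0.36,0.1],[0,0,0.01,0.5,0.1],[0,0,0.01,0.64,0.1],[0,0,0.01,0.78,0.1],[0,0,0.01,0.9,0.1],[0,0,0.01,0.95,0.1]]}}

```text
time_s: 7.4
ee_pos: [0.4915, 0.0788, 0.107]
eef_rot: [-180.0, -0.0, 86.2]
contact_force: [3.5, 0.3, -8.8]
width: 0.0157
grasp_force: 30.0
```

```bash
python3 - <<'E'
from h import *
s=telemetry.read_state();print(s['time_s'],s['ee_pos'],s['eef_rot'],s['q'],s['contact_force'],s['torque'])
im,c=snap('side')
B=cv2.resize(im[190:270,240:350],(770,560),interpolation=cv2.INTER_CUBIC)
cv2.imwrite('pics/s1.png',B[:,:,::-1])
E
```

```text
7.4 [0.49151691 0.07881869 0.10696844] [-1.79968120e+02 -6.25697173e-03  8.61568390e+01] [ 23.84489139  12.39020958 -41.62335544 112.10262478   9.55558824
  58.95415301 -25.9179323 ] [ 3.47200196  0.28712249 -8.77733947] [-0.18512025 -0.96741257 -0.05598523]
```

View pics/s1.png

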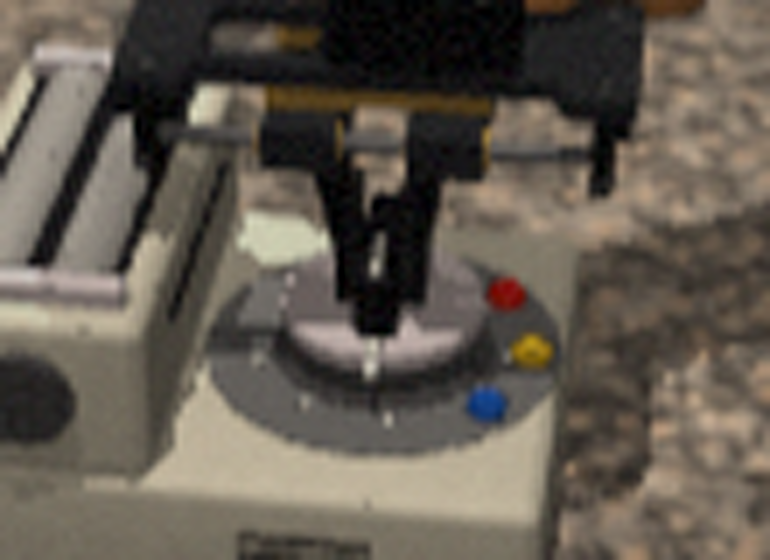

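The dial is gripped and lifted, with a shadow gap under the disc. The nose at (372,360) has turned with the tool to point toward +y. Red is still ahead at (507,295), so I'm carrying on turning.

Emit:
{"name": "servo_tool", "arguments": {"series": [[0,0,0,0.08,0.1],[0,0,0,0.22,0.1],[0,0,0,0.36,0.1],[0,0,0,0.5,0.1],[0,0,0,0.64,0.1],[0,0,0,0.78,0.1],[0,0,0,0.9,0.1],[0,0,0,0.95,0.1]]}}

```text
time_s: 8.25
ee_pos: [0.4911, 0.0787, 0.1069]
eef_rot: [-179.9, -0.0, 128.8]
contact_force: [1.8, -0.8, -8.8]
width: 0.0157
grasp_force: 30.0
```

Emit:
{"name": "servo_tool", "arguments": {"series": [[0,0,0,0.08,0.1],[0,0,0,0.22,0.1],[0,0,0,0.36,0.1],[0,0,0,0.5,0.1],[0,0,0,0.64,0.1],[0,0,0,0.78,0.1],[0,0,0,0.9,0.1],[0,0,0,0.95,0.1]]}}

```text
time_s: 9.05
ee_pos: [0.4909, 0.0783, 0.1067]
eef_rot: [-179.9, -0.1, 171.6]
contact_force: [1.6, -0.7, -8.8]
width: 0.0161
grasp_force: 30.0
```

Emit:
{"name": "servo_tool", "arguments": {"series": [[0,0,0,0.08,0.1],[0,0,0,0.22,0.1],[0,0,0,0.36,0.1],[0,0,0,0.5,0.1],[0,0,0,0.64,0.1],[0,0,0,0.78,0.1],[0,0,0,0.9,0.1],[0,0,0,0.95,0.1]]}}

```text
time_s: 9.85
ee_pos: [0.4911, 0.0779, 0.1067]
eef_rot: [-180.0, -0.1, -145.7]
contact_force: [1.3, -3.1, -9.2]
width: 0.016
grasp_force: 30.0
```

```bash
python3 - <<'E'
from h import *
s=telemetry.read_state();print(s['time_s'],s['ee_pos'],s['eef_rot'],s['q'],s['contact_force'],s['torque'])
for n in('side','wrist'):
  im,c=snap(n,n+'2.png')
  for r in landmark_of('pointer',n)[:2]:
    p=ray(c,*r['position'],.08);print(n,r,p,np.degrees(np.arctan2(p[1]-.0788,p[0]-.4918))%360)
E
```

```text
9.85 [0.4910726  0.07785713 0.10672801] [-1.79991841e+02 -1.17587373e-01 -1.45695568e+02] [ 40.81120671  18.19943327 -61.97492365 111.52557324  18.39916756
  61.09897122  95.21246331] [ 1.29460496 -3.08043069 -9.19961159] [-0.37931738 -0.73868286  0.01220847]
side {'position': [227.1, 309.7], 'p': 0.76} [0.45300349 0.04278264 0.08      ] 222.87258852217502
```

Emit:
{"name": "servo_tool", "arguments": {"series": [[0,0,-0.02,0.01,0.1],[0,0,-0.04,0.01,0.1],[0,0,-0.05,0.01,0.1],[0,0,-0.05,0.01,0.1],[0,0,-0.05,0.01,0.1]]}}

```text
time_s: 10.55
ee_pos: [0.4911, 0.0779, 0.1018]
eef_rot: [-180.0, -0.1, -145.4]
contact_force: [-0.7, -6.8, -7.2]
width: 0.0158
grasp_force: 30.0
```

Emit:
{"name": "servo_tool", "arguments": {"series": [[0,0,0,0,0.1],[0,0,0,0,0.1],[0,0,0,0,0.1],[0,0,0,0,0.1]], "newtons": 3}}

```text
time_s: 10.95
ee_pos: [0.4919, 0.0786, 0.1024]
eef_rot: [-180.0, -0.0, -145.4]
contact_force: [-0.3, -5.3, -2.2]
width: 0.0157
grasp_force: 3.0
```

Emit:
{"name": "servo_tool", "arguments": {"series": [[0,0,0,0.02,0.1],[0,0,0,0.04,0.1],[0,0,0,0.06,0.1],[0,0,0,0.08,0.1],[0,0,0,0.1,0.1],[0,0,0,0.12,0.1],[0,0,0,0.14,0.1],[0,0,0,0.14,0.1]]}}

```text
time_s: 11.75
ee_pos: [0.4921, 0.0789, 0.1025]
eef_rot: [-180.0, 0.0, -139.0]
contact_force: [0.0, -4.6, 0.7]
width: 0.0172
grasp_force: 3.1
```

```bash
python3 - <<'E'
from h import *
s=telemetry.read_state();print(s['time_s'],s['ee_pos'],s['eef_rot'],s['contact_force'],s['torque'],s['width'],s['grasp_force'])
a=cv2.imread('pics/side2.png')[:,:,::-1]
im,c=snap('side')
B=np.hstack([cv2.resize(x[205:260,270:325],(400,400),interpolation=cv2.INTER_CUBIC) for x in(a,im)])
cv2.imwrite('pics/s3.png',B[:,:,::-1])
E
```

```text
11.75 [0.49205443 0.0788785  0.10247129] [-1.79982561e+02  2.60433745e-02 -1.39012216e+02] [ 0.03445188 -4.62874698  0.65640161] [-0.95143748 -0.10450711 -0.08451354] 0.017172237737278835 3.1264518824173138
```

View pics/s3.png

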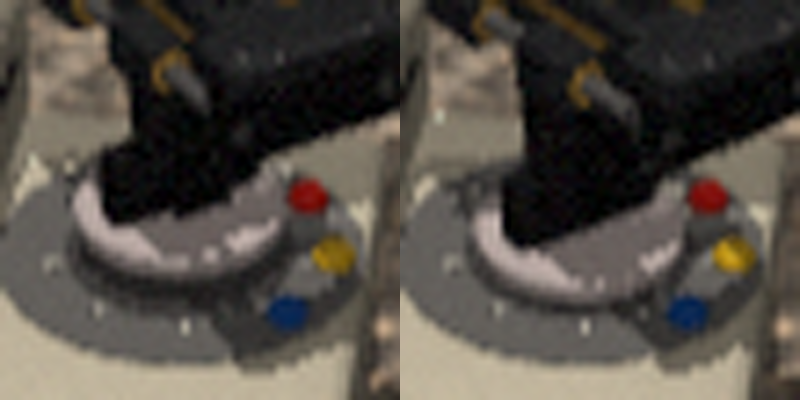

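The disc has dropped: the gap under it (left) is gone (right). The pads have spread by twisting against a locked bar. I'll confirm by sweeping the other way, then release.

Emit:
{"name": "servo_tool", "arguments": {"series": [[0,0,0,-0.03,0.1],[0,0,0,-0.06,0.1],[0,0,0,-0.09,0.1],[0,0,0,-0.12,0.1],[0,0,0,-0.16,0.1],[0,0,0,-0.2,0.1],[0,0,0,-0.24,0.1],[0,0,0,-0.28,0.1]]}}

```text
time_s: 12.6
ee_pos: [0.4926, 0.0793, 0.1025]
eef_rot: [-180.0, 0.1, -151.8]
contact_force: [5.7, -2.7, -2.1]
width: 0.0174
grasp_force: 3.2
```

Emit:
{"name": "servo_tool", "arguments": {"series": [[0,0,0,0.04,0.1],[0,0,0,0.08,0.1],[0,0,0,0.12,0.1],[0,0,0,0.14,0.1],[0,0,0,0.14,0.3],[0,0,0,0.14,0.6],[0,0,0,0.14,0.6],[0,0,0,0.14,0.6]]}}

```text
time_s: 13.4
ee_pos: [0.4915, 0.0792, 0.1021]
eef_rot: [180.0, -0.0, -145.3]
contact_force: [0.0, -0.6, -0.3]
width: 0.04
grasp_force: 0.0
```

Emit:
{"name": "servo_tool", "arguments": {"series": [[0,0,0.05,0,0.8],[0,0,0.2,0,0.8],[0,0,0.5,0,0.8],[0,0,0.8,0,0.8],[0,0,1,0,0.8]]}}

```text
time_s: 13.9
ee_pos: [0.4924, 0.0796, 0.2053]
eef_rot: [-179.9, 0.1, -145.3]
contact_force: [0.5, 0.1, 0.1]
width: 0.069
grasp_force: 0.0
```

Emit:
{"name": "servo_tool", "arguments": {"series": [[0,0,0.4,0,0.8],[0,0,0.8,0,0.8],[0,0,1,0,0.8],[0,0,1,0,0.8]]}}

```text
time_s: 14.3
ee_pos: [0.493, 0.0797, 0.3061]
eef_rot: [-179.8, 0.2, -145.3]
contact_force: [-0.5, 0.0, 0.3]
width: 0.0694
grasp_force: 0.0
```

```bash
python3 - <<'E'
from h import *
s=telemetry.read_state();print(s['time_s'],s['ee_pos'],s['eef_rot'],s['contact_force'])
a,_=snap('side');b,c=snap('wrist')
print({k:v and v[1] for k,v in markers(b,c).items()})
for n,cc in(('side',vision.calibration('side')),('wrist',c)):
  for th in('pointer','dial_grip'):
   for r in landmark_of(th,n)[:1]:
    p=ray(cc,*r['position'],.07 if th=='pointer' else .096);print(n,th,r,p,np.degrees(np.arctan2(p[1]-.0788,p[0]-.4918))%360)
B=np.hstack([cv2.resize(a[205:260,270:325],(400,400),interpolation=cv2.INTER_CUBIC),cv2.resize(b[90:250,200:360],(400,400),interpolation=cv2.INTER_CUBIC)])
cv2.imwrite('pics/s4.png',B[:,:,::-1])
E
```

```text
14.3 [0.49299958 0.07974133 0.30613512] [-179.79372873    0.23280908 -145.32586856] [-0.46689849  0.02051651  0.3089067 ]
{'red': array([0.44371159, 0.04502605]), 'yellow': array([0.433455  , 0.08344301]), 'blue': array([0.44990832, 0.12153428])}
side pointer {'position': [232.6, 308.6], 'p': 0.9} [0.45568613 0.05530048 0.07      ] 213.05229744715191
side dial_grip {'position': [229.0, 295.9], 'p': 0.86} [0.48983777 0.0775661  0.096     ] 212.1627884654935
wrist pointer {'position': [127.4, 279.4], 'p': 0.97} [0.44293095 0.04585153 0.07      ] 213.98861455850786
wrist dial_grip {'position': [182.0, 279.1], 'p': 0.74} [0.49261417 0.07974278 0.096     ] 49.18664481516153
```

View pics/s4.png

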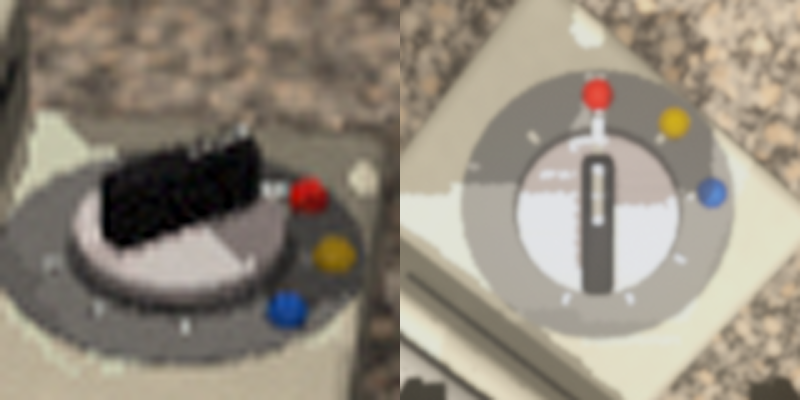

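The pointer is on red. Next I check that the pin is home by comparing the disc's height in the side pictures.

```bash
python3 - <<'E'
from h import *
a,c=snap('side','side5.png')
K=np.array(c['camera_matrix']);R=np.array(c['R']);t=np.array(c['t'])
def pr(X): u=K@(R@X+t);return u[:2]/u[2]
# front rim of disc top (z .074 home)
for L in(0,.0055,.0105):print(L,pr(np.array([.4918,.1188,.074+L])))
for f in('side0','side2','side5'):
    im=cv2.imread(f'pics/{f}.png').astype(int)
    print(f);
    for col in(290,294,298):print(im[234:256,col].mean(1).astype(int))
E
```

```text
0 [294.48371255 244.66126394]
0.0055 [294.47832727 242.96730339]
0.0105 [294.47340674 241.41953554]
side0
[  7   2  17 119 173 182 185 178 141 100  75  30  48  48  77 101 102 102
 100 102  99 144]
[ 12 117 174 183 186 181 182 183 152 101  77  39  46  55  66  96 105  98
 101 100  98 144]
[173 184 183 182 182 183 183 180 144  98  73  32  43  51  80  99 100 100
 101 100  90 141]
side2
[ 37  78  96  98 141 170 138  98  78  34  32  33  50  56  72  95  93  96
  95  94  95 141]
[ 17  72  96  97  97  96 130 134  95  63  34  33  50  61  66  89  97  94
  99  92  93 141]
[ 76  95  94  97  99 140 145  98  77  48  29  36  35  40  69  96  96  96
  95  94  84 136]
side5
[ 15  12   8  15 124 180 190 189 188 168 124  89  70  45  79 103 104 104
 105 104  98 139]
[ 10   3  45 125 180 189 194 192 191 187 151 101  76  47  73 100 109 103
 104  98  91 139]
[  4  67 149 189 195 191 189 188 191 176 135  83  68  56  84 105 104 108
 105 100  83 132]
```

The rim edge sits at row 243.9, against 242.1 when resting on the plate. That 1.7 px drop matches the 5.5 mm fall, so the pin is home.

```bash
python3 -c "
from station import close_job
print(close_job())"
```

```text
the job is handed in; nothing more can be done
None
```

I turned the dial to the red marker (the 200° setting) with its pin dropped home, checked both in the camera pictures, moved the gripper clear and handed the job in; the hand-in gave no verdict.

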